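# Draw out the telescoping plate brush and hold it at full length

## Task

On the pantry counter a telescoping plate brush stands handle-up in its heavy white stand, and I want to wipe its inner tube dry. Squeeze the release button on the side of its oblong wooden grip, draw the grip straight up past the first stop until it comes up against the second stop, fully out, and finish while still holding it out there with the button squeezed, because it slides back as soon as it is let go. Do not shift any of the other things on the counter.

Things in the scene. Friction and masses are not known exactly. Their poses are not given: they have to be found in the camera images.
- grip_center (a point): centre of the brush's wooden grip, an oblong block 64 mm (its x) by 36 mm (its y) by 50 mm high (z up); 156 mm above the counter when home. The release button is in the middle of its +y flank: pinch across y, one finger on the button, the other on the plain -y flank, 42 mm apart with the button out and 36 mm with it fully in
- collar (a point): top centre of the 40 mm wide grey collar on the brush's fixed outer tube (34 mm), 124 mm above the counter and 7 mm under the home grip. The grip's steel inner tube (20 mm) slides straight up out of it. The stand below is fixed: white, round, foot 120 mm across
- button_face (a point): centre of the outer face of the release button, a grey cap 16 mm wide and 26 mm high standing 6 mm proud of the middle of the grip's +y flank, at the height of the grip's centre; its own y axis points out of the flank (the way it faces)
- button (a joint): how far the button is pressed into the flank: 0 out, 0.006 m flush with the flank. Spring 3 N at the start to 7 N fully in; it comes out again when let go. The handle is free to slide only while it is more than 3 mm in
- handle (a joint): how far the handle is drawn up: 0 home (locked, with about 1.5 mm of play), 0.050 m first stop (catches there if the button is not held in), 0.100 m second stop (hard end of travel). Weight, friction and a return spring pull it down with 5 to 11 N
- post_top (a point): top of the bystander paper-roll post: dark wooden upright 18 mm thick with a 32 mm ball on top, 176 mm tall, on a fixed 120 mm round foot. It has no button and stands in one of the same two areas as the brush
- lid_center (a point): stainless kettle lid, 104 mm disc with a small knob, 41 mm high, lying knob-up; point on its axis 15 mm above the counter (a bystander, loose)
- sugar_center (a point): glass sugar dispenser, 78 mm wide, 146 mm tall, steel top with a press-button and a short spout; point half-way up. Its little button is not part of the job (a bystander, loose)
- spoon_grip (a point): bamboo spoon 200 mm long lying flat; point on its handle (a bystander, loose)
- coaster_center (a point): black plastic coaster, disc 94 mm across, 6 mm thick; its centre (a bystander, loose)
- mug_center (a point): white ceramic mug, 76 mm wide, 85 mm tall; point half-way up its axis (a bystander, loose)
- bowl_center (a point): small terracotta bowl, 100 mm wide, 45 mm tall; point half-way up its axis (a bystander, loose)
Not all that is in view belongs to the job. What is shaped like the part that bears grip_center but yellow is not meant.

How it is judged:
By the outcome, as a careful person would: the job done as asked, in the order asked, and still so for the second after the job is handed in, while the arm keeps its last pose, push and grip.
It also fails if it takes over 32 s, if anything falls off the work surface, if the arm or the gripper's body presses on something with over 40 N, if the wrist force passes 120 N, or if a joint passes its speed limit or range.

## Robot

A 7-joint arm with a two-finger parallel gripper is mounted at the origin on the work surface. World frame = base frame: x ahead of the robot, y to its left, z up, the work surface at z = 0. Lengths are in m, angles in rad, forces in N, time in s.
With the tool pointing down it reaches from about 0.35 to 0.9 m from the base axis. Payload 19.9 kg.
Tool frame: the origin (TCP) lies on the mounting face of the last link; the fingertips stand 173 mm ahead of it and the grasp point (between the pads) lies 155 mm ahead of it; z points along the fingers, y is the line along which they close (so a half turn about z gives the same grasp; the last joint's range is limited). The gripper opens to 85 mm and grips with 20 to 120 N. Pads are 22 mm wide; open, the fingers measure 114 mm over their backs; the gripper's body (76 mm by 85 mm) begins 54 mm behind the grasp point. The pads swing forward as they close: fully open they stand 13 mm farther back than shut.
Start: joints at [1.139, 0.417, -0.01, 1.614, 0.005, 1.111, -0.053], TCP at [0.238, -0.578, 0.405] pointing down, gripper open.
Joint ranges: [-2.81, 2.81], [-0.39, 2.02], [-1.27, 1.25], [0.06, 2.57], [-1.19, 4.33], [0.19, 2], [-2.82, 2.82]. Speed limits (rad/s): [1.89, 1.89, 2.39, 2.39, 3.01, 3.01, 3.01].

## Interface

Orientations are given as a unit quaternion [x, y, z, w].
In Python, from rig import get_state, vision, arm gives the robot as it stands.
- The arm moves only by the tool play_rows, never from a script. Its arguments are lists of equal length, an entry for each row: "linear": the shift along the tool's x, y, z scaled (see below), a list of three; "turn": the turn about the tool's z scaled (see below); "grip": the opening, from -1 (shut) to 1 (fully open), so that 0 is half open. In form: {"linear": [[dx, dy, dz], ...], "turn": [turn, ...], "grip": [grip, ...]}. A call has exactly 5 rows; each row shifts and turns the commanded pose from where the row before left it, along the tool's axes as they then stand; what a row does not reach is not made up. The controller multiplies each number of a shift by 200 mm and each number of a turn by 5 degrees. A row lasts 1/12 s, in which the tool goes at most 41.7 mm and 7.16 degrees, less where a joint would pass 70% of its speed; a pose out of reach is approached as far as the arm can. A call with a number of a shift or a turn outside -1 to 1 is refused whole. A call with a gripper value outside its range is refused whole. The fingers move at their own pace and stop on an object; "squeeze" is the grip in N (left out, the last holds). Time passes only in rows, so rows that do not move let the fingers close, or fill a call up. It gives the time, the measured TCP pose, the force, the opening and the grip force at its end, in the units of the state.
- get_state(): the state, without advancing time (a new reading comes with each control period).
- vision.camera(name): name is "scene" or "side" or "wrist"; returns a dict with "frame" (480x640x3 uint8, red, green, blue), "vfov" (degrees; the focal length in pixels is half the picture's height over the tangent of half this angle, whatever the lens; pixels are square), "cx", "cy" (the principal point, pixels), "xyz" and "orientation" of the camera in the world; the wrist camera has in their place "mount" (4x4, takes a point from camera to tool coordinates, whose origin is the TCP and whose axes are the flange's). Camera axes: x right, y down, z forward; pixel columns grow to the right and rows downward; lengths in m; the calibration is good to about 2 mm. A picture is of the moment at which its call begins: read the wrist's pose just before it. There is no depth.
- arm.sign_off(): hands the job in; it is judged then, once.
The state is a dict: "time_s": time; "q": joint angles; "joint_vel": joint speeds; "effort": joint torques, N m; "ee_pos": TCP position; "tool_rot": TCP orientation; "force": force on the tool from outside, world axes, zero at the start; "moment": the same for the moment, N m; "gripper_width": finger opening in m; "finger_force": force on a finger pad.
Only numpy, scipy, OpenCV 4.12 (cv2) and the standard library are available. Lean on these libraries where they do the work, as an engineer would, in place of code of your own. Each camera call takes 0.05 s, during which the arm holds its last target. There are 200 camera calls.

## Working session

There is one attempt and no reset: what is moved stays moved. The work goes in short steps, Python scripts to look and compute and a tool call to move; the robot and the scene stay as the last step left them, time stands still between calls to the robot, and variables do not carry over. Pictures are saved under pics/ and viewed, at most 10 in all, crops included, and the job is handed in when it is done.

Besides the shell and the picture viewer there is one more tool, called after "Call:" by a JSON object that holds its "fn" and its "kwargs", one argument or row to a line. play_rows: Moves the arm, as the interface text tells. Shifts and turns lie within -1 to 1; 1 stands for 200 mm of shift or 5 degrees of turn. Its arguments: {"type":"object","properties":{"linear":{"type":"array"},"turn":{"type":"array"},"grip":{"type":"array"},"squeeze":{"type":"number"}},"required":["linear","turn","grip"]}

```bash
mkdir -p pics
cat > h.py <<'E'
import numpy as np, cv2
from scipy.spatial.transform import Rotation as R
from rig import get_state, vision, arm
def cam(n):
    s=get_state(); c=vision.camera(n)
    f=c["frame"].shape[0]/2/np.tan(np.radians(c["vfov"])/2)
    if n=="wrist":
        T=np.eye(4);T[:3,:3]=R.from_quat(s["tool_rot"]).as_matrix();T[:3,3]=s["ee_pos"]
        M=T@np.array(c["mount"]); r,o=M[:3,:3],M[:3,3]
    else: r,o=R.from_quat(c["orientation"]).as_matrix(),np.array(c["xyz"])
    return dict(img=c["frame"][:,:,::-1].copy(),f=f,cx=c["cx"],cy=c["cy"],r=r,o=o)
def ray(c,u,v):
    d=c["r"]@np.array([(u-c["cx"])/c["f"],(v-c["cy"])/c["f"],1]); return c["o"],d/np.linalg.norm(d)
def onz(c,u,v,z):
    o,d=ray(c,u,v); return o+d*(z-o[2])/d[2]
def proj(c,p):
    q=c["r"].T@(np.array(p)-c["o"]); return c["cx"]+c["f"]*q[0]/q[2], c["cy"]+c["f"]*q[1]/q[2]
def tri(a,b):
    A=np.zeros((3,3));v=np.zeros(3)
    for o,d in (a,b):
        P=np.eye(3)-np.outer(d,d);A+=P;v+=P@o
    return np.linalg.solve(A,v)
E
python3 - <<'E'
from h import *
s=get_state();print(s)
for n in("scene","side","wrist"):
    c=cam(n);cv2.imwrite(f"pics/{n}0.png",c["img"]);print(n,c["f"],c["cx"],c["cy"],c["o"],c["r"].round(3).tolist())
E
```

```text
{'time_s': 0.0, 'q': array([ 1.13848657,  0.41798279, -0.01032293,  1.61412562,  0.00467111,
        1.11076013, -0.05299387]), 'joint_vel': array([-0.00180574, -0.00024162, -0.00020688, -0.00063961, -0.00076376,
        0.00053567, -0.00033574]), 'effort': array([ 1.14832412e-03, -8.64449358e+01,  6.79098554e-01, -4.34889364e+01,
        1.90437486e-02,  7.29358944e-03,  4.26128236e-05]), 'ee_pos': array([ 0.23805558, -0.57775116,  0.40407496]), 'tool_rot': array([ 9.80967047e-01,  1.94173275e-01, -1.50334162e-04, -6.07564130e-04]), 'force': array([-0.18412547,  0.66207297,  0.00688099]), 'moment': array([ 0.06258711, -0.07767694,  0.00866126]), 'finger_force': 0.0, 'gripper_width': 0.08545721823392756}
scene 465.07078707157945 315.2753369491894 229.761231165754 [ 1.14572278 -0.45340776  1.16898745] [[0.659, 0.626, -0.416], [0.752, -0.546, 0.37], [0.005, -0.557, -0.831]]
side 546.0139297395912 327.66452518832574 244.98702041847264 [0.26082929 0.85098237 0.87310349] [[-0.923, -0.236, 0.305], [-0.386, 0.592, -0.708], [-0.013, -0.771, -0.637]]
wrist 429.4369653333093 324.1386983473731 235.3140413321496 [ 0.3044441  -0.55056569  0.37437013] [[0.382, -0.887, -0.261], [-0.924, -0.366, -0.108], [-0.0, 0.282, -0.959]]
```

View pics/scene0.png

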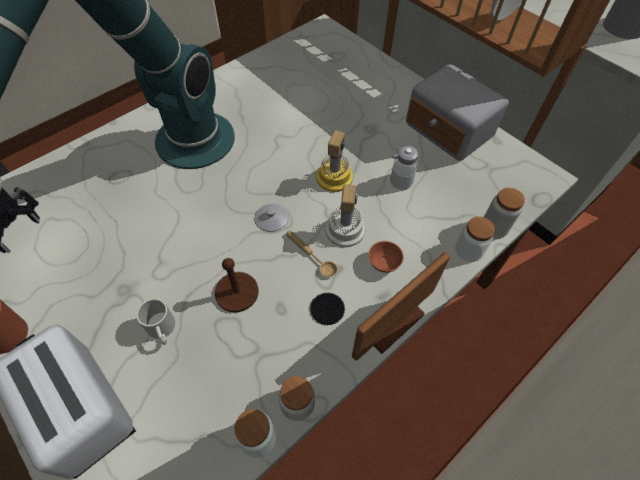

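View pics/side0.png

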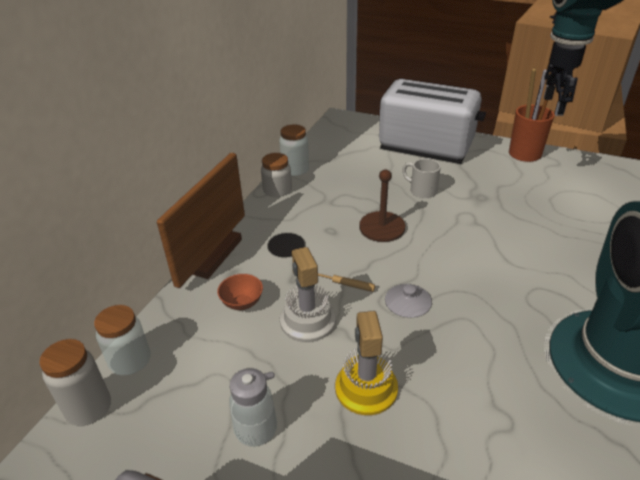

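The scene view shows two brushes: a white stand at scene (347,215) / side (307,300), and a yellow stand at scene (336,165) / side (368,370). The white one fits the description. I'll confirm it and look for the button in one enlarged crop.

Run:
```python
from h import *
a=cv2.imread("pics/scene0.png")[150:270,290:400];b=cv2.imread("pics/side0.png")[235:350,260:400]
A=cv2.resize(a,(385,420),interpolation=cv2.INTER_CUBIC);B=cv2.resize(b,(414,340),interpolation=cv2.INTER_CUBIC)
o=np.zeros((420,799,3),np.uint8);o[:,:385]=A;o[:340,385:]=B
cv2.imwrite("pics/crop.png",o)
S=cam("scene");D=cam("side")
for z,u,v,w,x in((.181,349,190,304,255),(0,346,230,307,322)):
    print(onz(S,u,v,z),onz(D,w,x,z))
```

```text
[0.61370078 0.141283   0.181     ] [0.62327093 0.12718747 0.181     ]
[0.62235938 0.13678257 0.        ] [0.62009631 0.13646132 0.        ]
```

View pics/crop.png

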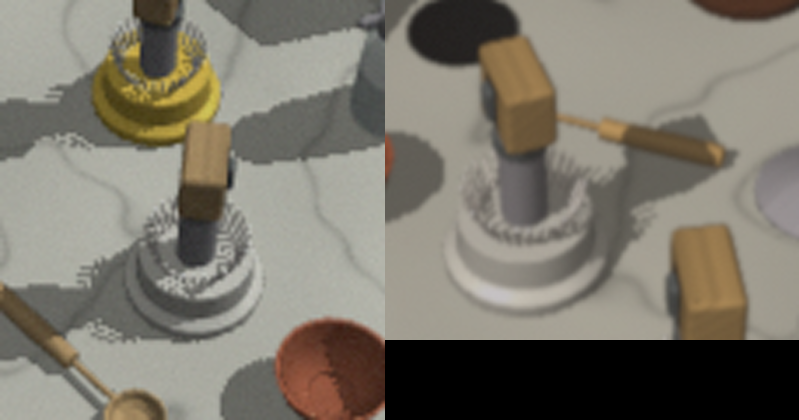

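The crop confirms the white-stand brush. Its dark button is on the scene-right flank at scene (356,200) and side (295,269). The side view shows the grip's top face clearly.

Run:
```python
from h import *
S=cam("scene");D=cam("side")
P=[onz(D,260+(x-385)/2.957,235+y/2.957,.181) for x,y in((481,45),(527,37),(555,93),(503,100))]
print(np.round(P,4).tolist(),np.mean(P,0))
for i in range(4):
    d=P[(i+1)%4]-P[i];print(np.linalg.norm(d),np.degrees(np.arctan2(d[1],d[0])))
b=tri(ray(S,290+231/3.5,150+175/3.5),ray(D,260+(489-385)/2.957,235+100/2.957));print("button",b)
st=get_state();print(R.from_quat(st["tool_rot"]).as_matrix().round(3))
# other objects
for n,u,v,z in(("lid",271,213,.015),("post",229,263,.16),("sugar",405,153,.14),("yellow",337,140,.181),("bowl",386,252,.045)):print(n,onz(S,u,v,z))
```

```text
[[0.6504, 0.1225, 0.181], [0.6254, 0.1035, 0.181], [0.5855, 0.1481, 0.181], [0.6137, 0.1666, 0.181]] [0.61875926 0.13516315 0.181     ]
0.03142682667483403 -142.89037637153666
0.0597778372878942 131.78620525597674
0.03376646943922232 33.28822266193629
0.05738774972114937 -50.284471718904534
button [0.63659217 0.14606951 0.15566599]
[[ 0.925  0.381 -0.   ]
 [ 0.381 -0.925  0.   ]
 [-0.    -0.    -1.   ]]
lid [ 0.43277821 -0.00084538  0.015     ]
post [ 0.57451004 -0.23162549  0.16      ]
sugar [0.59914785 0.39038724 0.14      ]
yellow [0.45451178 0.24405007 0.181     ]
bowl [0.77101193 0.1478702  0.045     ]
```

The target is the grip at about (0.620, 0.134), with the button normal at about 40° yaw. I'll travel at the current height, shifting and turning together.

Call:
{"fn": "play_rows", "kwargs": {
  "linear": [
    [0.14,-0.12,0],
    [0.15,-0.1,0],
    [0.16,-0.09,0],
    [0.17,-0.08,0],
    [0.17,-0.06,0]
  ],
  "turn": [-1,-1,-1,-1,-1],
  "grip": [1,1,1,1,1]
}}

```text
time_s: 0.77
ee_pos: [0.3245, -0.4141, 0.4047]
tool_rot: [0.915, 0.404, -0.0, 0.0]
force: [0.6, 0.5, 0.3]
gripper_width: 0.0856
finger_force: 0.0
```

Call:
{"fn": "play_rows", "kwargs": {
  "linear": [
    [0.18,-0.05,0],
    [0.18,-0.03,0],
    [0.18,-0.01,0],
    [0.18,0,0],
    [0.18,0.02,0]
  ],
  "turn": [-1,-1,-1,-1,-1],
  "grip": [1,1,1,1,1]
}}

```text
time_s: 1.18
ee_pos: [0.4105, -0.2538, 0.4049]
tool_rot: [0.806, 0.592, -0.0, 0.0]
force: [0.7, -1.4, 1.0]
gripper_width: 0.0853
finger_force: 0.0
```

Call:
{"fn": "play_rows", "kwargs": {
  "linear": [
    [0.18,0.03,0],
    [0.18,0.05,0],
    [0.17,0.07,0],
    [0.17,0.08,0],
    [0.16,0.09,0]
  ],
  "turn": [-1,-1,-1,-1,-1],
  "grip": [1,1,1,1,1]
}}

```text
time_s: 1.6
ee_pos: [0.4974, -0.0905, 0.4049]
tool_rot: [0.659, 0.753, 0.0, 0.0]
force: [1.7, -1.1, -0.2]
gripper_width: 0.0855
finger_force: 0.0
```

Call:
{"fn": "play_rows", "kwargs": {
  "linear": [
    [0.15,0.11,0],
    [0.14,0.12,0],
    [0.13,0.13,0],
    [0.11,0.14,0],
    [0.1,0.15,0]
  ],
  "turn": [-1,-1,-1,-1,-1],
  "grip": [1,1,1,1,1]
}}

```text
time_s: 2.02
ee_pos: [0.5849, 0.0695, 0.4048]
tool_rot: [0.48, 0.877, -0.0, 0.0]
force: [-0.2, -0.6, -0.4]
gripper_width: 0.0854
finger_force: 0.0
```

Call:
{"fn": "play_rows", "kwargs": {
  "linear": [
    [0.09,0.16,0],
    [0.07,0.17,0],
    [0,0,0],
    [0,0,0],
    [0,0,0]
  ],
  "turn": [-1,-0.5,0,0,0],
  "grip": [1,1,1,1,1]
}}

```text
time_s: 2.43
ee_pos: [0.6201, 0.1318, 0.4043]
tool_rot: [0.424, 0.906, -0.0, -0.0]
force: [-0.6, -0.3, 0.6]
gripper_width: 0.0852
finger_force: 0.0
```

Run:
```python
from h import *
c=cam("wrist");cv2.imwrite("pics/w1.png",c["img"])
s=get_state();print(s["ee_pos"],R.from_quat(s["tool_rot"]).as_matrix().round(3).tolist())
p=s["ee_pos"];print(proj(c,[.620,.134,.181]))
```

```text
[0.62007623 0.13116205 0.40454312] [[-0.64, 0.768, -0.0], [0.768, 0.64, -0.001], [-0.0, -0.001, -1.0]]
(np.float64(327.3165643304292), np.float64(260.80666998334857))
```

View pics/w1.png

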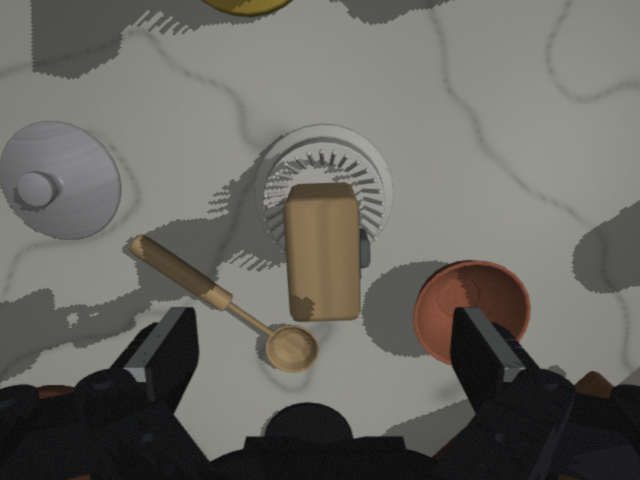

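The wrist view shows the wooden grip under the gripper, with its top face at about (286–360, 198–319). The button is on the right at (365,248), in line with the fingers. The yellow brush is off at the top.

Run:
```python
from h import *
c=cam("wrist");s=get_state()
h=cv2.cvtColor(c["img"],cv2.COLOR_BGR2HSV);m=((h[...,0]>8)&(h[...,0]<26)&(h[...,1]>75)&(h[...,2]>50)).astype(np.uint8)
m[:,:275]=0;m[:,375:]=0;m[:170]=0;m[328:]=0
L=[];
for v in range(210,306,8):
    x=np.flatnonzero(m[v]);L.append((v,x.min(),x.max()))
L=np.array(L);print(L.tolist())
l=np.polyfit(L[:,0],L[:,1],1);r=np.polyfit(L[:,0],L[:,2]+1,1)
T=R.from_quat(s["tool_rot"]).as_matrix()
def tl(u,v,z=.181):return T.T@(onz(c,u,v,z)-s["ee_pos"])
for k in (l,r):
    a,b=tl(np.polyval(k,205),205),tl(np.polyval(k,310),310);print("edge tool",a.round(4),b.round(4),np.degrees(np.arctan2(b[1]-a[1],b[0]-a[0])))
x=[np.flatnonzero(m[:,u]) for u in(305,322,340)];print([(q.min(),q.max()) for q in x])
print([tl(322,v).round(4).tolist() for v in(200,320)],"button",tl(366,248,.156))
```

```text
[[210, 284, 359], [218, 285, 359], [226, 286, 359], [234, 286, 359], [242, 287, 360], [250, 287, 360], [258, 288, 360], [266, 289, 360], [274, 289, 360], [282, 290, 359], [290, 290, 360], [298, 291, 360]]
edge tool [ 0.0292 -0.0184  0.2237] [-0.024  -0.0159  0.2237] 177.20878457384907
edge tool [0.0292 0.0166 0.2237] [-0.024   0.0185  0.2237] 177.9335385918614
[(np.int64(184), np.int64(319)), (np.int64(183), np.int64(319)), (np.int64(182), np.int64(318))]
[[0.0315, -0.0009, 0.2237], [-0.0295, -0.0009, 0.2237]] button [1.97641840e-04 2.25346171e-02 2.48718780e-01]
```

Call:
{"fn": "play_rows", "kwargs": {
  "linear": [
    [0.005,0,0],
    [0,0,0.1],
    [0,0,0.15],
    [0,0,0.15],
    [0,0,0.07]
  ],
  "turn": [-0.5,0,0,0,0],
  "grip": [1,1,1,1,1]
}}

```text
time_s: 2.95
ee_pos: [0.6187, 0.1312, 0.3077]
tool_rot: [0.404, 0.915, -0.001, -0.001]
force: [0.1, -0.2, -0.7]
gripper_width: 0.0852
finger_force: 0.0
```

Call:
{"fn": "play_rows", "kwargs": {
  "linear": [
    [0,0,0],
    [0,0,0],
    [0,0,0],
    [0,0,0],
    [0,0,0]
  ],
  "turn": [0,0,0,0,0],
  "grip": [0.3,0.2,0.15,0.15,0.15],
  "squeeze": 30
}}

```text
time_s: 3.37
ee_pos: [0.6198, 0.1329, 0.3121]
tool_rot: [0.404, 0.915, 0.001, 0.001]
force: [0.5, -0.5, 0.2]
gripper_width: 0.0496
finger_force: 0.0
```

Run:
```python
from h import *
c=cam("wrist");cv2.imwrite("pics/w2.png",c["img"])
```

```text
(no output)
```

View pics/w2.png

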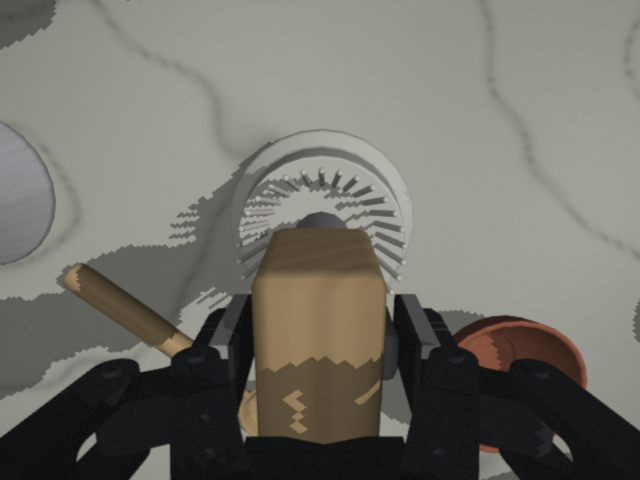

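The picture shows the grip between the pads, block at x 253–383 and pads at 250/395. The button side, on the right, has slightly more gap. I'll shift 1 mm and close.

Call:
{"fn": "play_rows", "kwargs": {
  "linear": [
    [0,-0.005,0],
    [0,0,0],
    [0,0,0],
    [0,0,0],
    [0,0,0]
  ],
  "turn": [0,0,0,0,0],
  "grip": [0.1,0,-0.2,-0.4,-0.6],
  "squeeze": 50
}}

```text
time_s: 3.83
ee_pos: [0.6188, 0.1322, 0.3117]
tool_rot: [0.404, 0.915, -0.0, 0.0]
force: [-6.4, -2.2, 14.5]
gripper_width: 0.0354
finger_force: 49.2
```

Call:
{"fn": "play_rows", "kwargs": {
  "linear": [
    [0,0,0],
    [0,0,0],
    [0,0,0],
    [0,0,0],
    [0,0,0]
  ],
  "turn": [0,0,0,0,0],
  "grip": [-1,-1,-1,-1,-1]
}}

```text
time_s: 4.25
ee_pos: [0.6188, 0.1321, 0.3116]
tool_rot: [0.404, 0.915, -0.0, 0.0]
force: [-5.7, -2.6, 14.7]
gripper_width: 0.0352
finger_force: 49.2
```

The button is in (opening 35 mm). Now I'll draw it up.

Call:
{"fn": "play_rows", "kwargs": {
  "linear": [
    [0,0,-0.02],
    [0,0,-0.02],
    [0,0,-0.02],
    [0,0,-0.02],
    [0,0,-0.02]
  ],
  "turn": [0,0,0,0,0],
  "grip": [-1,-1,-1,-1,-1]
}}

```text
time_s: 4.67
ee_pos: [0.6188, 0.1321, 0.3309]
tool_rot: [0.404, 0.915, -0.0, -0.0]
force: [3.0, 0.9, -7.4]
gripper_width: 0.0353
finger_force: 50.7
```

Call:
{"fn": "play_rows", "kwargs": {
  "linear": [
    [0,0,-0.04],
    [0,0,-0.04],
    [0,0,-0.04],
    [0,0,-0.04],
    [0,0,-0.04]
  ],
  "turn": [0,0,0,0,0],
  "grip": [-1,-1,-1,-1,-1]
}}

```text
time_s: 5.08
ee_pos: [0.6188, 0.1321, 0.3714]
tool_rot: [0.404, 0.915, -0.0, -0.0]
force: [4.6, 0.1, -9.2]
gripper_width: 0.0355
finger_force: 50.9
```

Call:
{"fn": "play_rows", "kwargs": {
  "linear": [
    [0,0,-0.04],
    [0,0,-0.04],
    [0,0,-0.04],
    [0,0,-0.03],
    [0,0,-0.02]
  ],
  "turn": [0,0,0,0,0],
  "grip": [-1,-1,-1,-1,-1]
}}

```text
time_s: 5.5
ee_pos: [0.6187, 0.1321, 0.4055]
tool_rot: [0.404, 0.915, -0.0, 0.0]
force: [4.5, 0.7, -9.1]
gripper_width: 0.0353
finger_force: 51.0
```

Call:
{"fn": "play_rows", "kwargs": {
  "linear": [
    [0,0,-0.01],
    [0,0,-0.01],
    [0,0,-0.01],
    [0,0,0],
    [0,0,0]
  ],
  "turn": [0,0,0,0,0],
  "grip": [-1,-1,-1,-1,-1]
}}

```text
time_s: 5.92
ee_pos: [0.6188, 0.1321, 0.4106]
tool_rot: [0.404, 0.915, -0.0, -0.0]
force: [3.0, -2.6, -7.1]
gripper_width: 0.035
finger_force: 51.2
```

Call:
{"fn": "play_rows", "kwargs": {
  "linear": [
    [0,0,-0.005],
    [0,0,-0.005],
    [0,0,0],
    [0,0,0],
    [0,0,0]
  ],
  "turn": [0,0,0,0,0],
  "grip": [-1,-1,-1,-1,-1]
}}

```text
time_s: 6.33
ee_pos: [0.6188, 0.1321, 0.4119]
tool_rot: [0.404, 0.915, -0.0, -0.0]
force: [6.9, 0.9, -16.5]
gripper_width: 0.0354
finger_force: 54.3
```

Call:
{"fn": "play_rows", "kwargs": {
  "linear": [
    [0,0,-0.005],
    [0,0,0],
    [0,0,0],
    [0,0,0],
    [0,0,0]
  ],
  "turn": [0,0,0,0,0],
  "grip": [-1,-1,-1,-1,-1]
}}

```text
time_s: 6.75
ee_pos: [0.6189, 0.132, 0.412]
tool_rot: [0.404, 0.915, -0.0, -0.001]
force: [12.1, 2.1, -27.3]
gripper_width: 0.0354
finger_force: 55.1
```

Run:
```python
from h import *
a=cam("side")["img"];s=get_state();print(s["ee_pos"],s["force"],s["gripper_width"])
b=cam("scene")["img"]
o=np.hstack([cv2.resize(a[170:350,210:410],(400,360)),cv2.resize(b[100:280,240:440],(400,360))]);cv2.imwrite("pics/e.png",o)
```

```text
[0.61890057 0.13200794 0.41206883] [ 11.706472     2.31723528 -27.65905214] 0.03545406867014837
```

View pics/e.png

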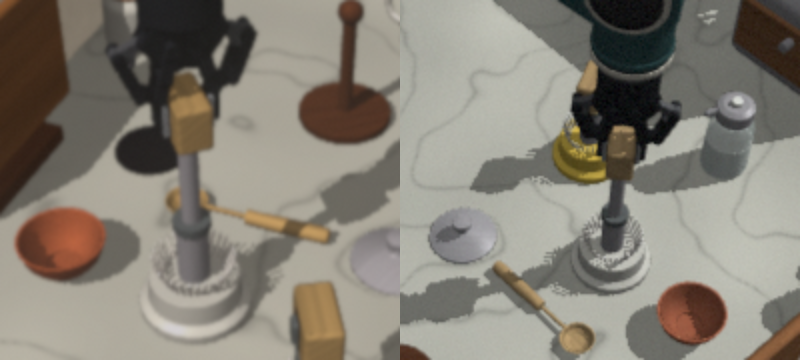

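The grip is fully drawn out: it rose 100 mm and is hard against the stop, with the inner tube showing. The button is held in, and none of the bystanders have moved. Handing in.

```bash
python3 -c "
from rig import arm
print(arm.sign_off())"
```

```text
the job is handed in; nothing more can be done
None
```

The white-stand brush's grip is drawn up 100 mm to the second stop and was handed in still held there with the button squeezed; nothing else on the counter moved in the views I checked.

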